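# Lower the exposure unit's lid shut on a finger

## Task

Shut the lid of the circuit-board exposure unit: with the fingers, tip the open lid forward off its stop, catch it on them as soon as it starts to fall, and lower it on them all the way down, so that it never drops and closes without a bump. Only support the lid, do not grip it or its handle, and do not lift or shift the unit, the round board on its glass or anything else on the table. Finish with the lid fully shut and the fingers out of the handle.

Things in the scene. Friction and masses are not known exactly. Their poses are not given: they have to be found in the camera images.
- unit: UV exposure unit for circuit boards: grey metal box, 180 (its x, depth) x 250 (y, width) x 62 mm high, 2.6 kg, loose on the table; origin under its centre, z up. Its front (panel with knob and switch) faces its own -x, towards the robot. A glass plate lies in its top, 56 mm above the table.
- lid (a joint): lid angle a in rad: 0 shut and level; grows as it opens; stop at 1.68, just past upright, where it rests at the start. The lid is a grey tray, 180 (hinge to front edge) x 250 x 22 mm thick, dark foam inside, about 0.55 kg with handle (varies). The hinge is almost frictionless: tipped forward past about 1.38 it falls shut by itself.
- handle_bar (a point): middle of the bar of the steel bow handle on the lid's outer face: r = 165 mm, h = 71 mm. The bar is 12 mm thick, runs along the unit's y; 43 mm clear between bar and lid face, 118 mm between the handle's legs. Lid open: the handle is on the lid's far side and its gap is open from above. Lid shut: it stands on top, the gap open to the front.
- lid_hinge (a point): middle of the hinge line at the unit's top back edge (unit's x = +90 mm, z = 62.5 mm). With the lid at angle a, a point r from the hinge along the lid and h out from its inner (foam) face lies, in the unit's axes from here, at x = -r cos a + h sin a, z = r sin a + h cos a. Outer face: h = 22 mm; front edge: r = 180 mm.
- handle: the bow handle, fixed to the lid; origin at the lid_hinge point, axes turn with the lid: x from the front edge to the hinge, y along the hinge, z out of the lid's outer face
- board: round circuit board, 90 mm across, 3 mm thick, lying loose on the glass inside the unit; origin at the centre of its underside
- reel: solder reel, 62 mm across, 45 mm high, standing beside the unit; origin under its centre
- bottle: brown bottle with a white cap, 50 mm across, 115 mm high, standing on the other side of the unit; origin under its centre
- multimeter: orange multimeter lying on its back, 150 x 74 x 36 mm; origin under its centre
- breadboard: white breadboard with a few components, 165 x 55 x 15 mm; origin under its centre
- tape: roll of tape lying flat, 90 mm across, 19 mm high; origin under its centre
- clock: round plywood clock board, 116 mm across, 12 mm high; origin under its centre
- screwdriver: screwdriver, 160 mm long, lying in front of the unit; origin under its middle
Mind the look-alikes: they are no part of the job. Of the things that look like the board, the middle-sized one is meant.

How it is judged:
By the outcome, as a careful person would: the job done as asked, in the order asked, and still so for the second after the job is handed in, with the robot touching nothing.
It also fails if it takes over 48 s, if anything falls off the work surface, if the arm or the gripper's body presses on something with over 40 N, if the wrist force passes 120 N, or if a joint passes its speed limit or range.

## Robot

A 6-joint arm with a two-finger parallel gripper is mounted at the origin on the work surface. World frame = base frame: x ahead of the robot, y to its left, z up, the work surface at z = 0. Lengths are in m, angles in degrees, forces in N, time in s.
With the tool pointing down it reaches from about 0.35 to 0.875 m from the base axis. Payload 4.2 kg.
Tool frame: the origin (TCP) lies on the centre line of the jaws, within the pads' length; the fingertips stand 25 mm ahead of it and the grasp point (between the pads) lies 6 mm ahead of it; z points along the fingers, y is the line along which they close (so a half turn about z gives the same grasp; the last joint's range is limited). The gripper opens to 87 mm and grips with 3 to 60 N. Pads are 19 mm wide; open, the fingers measure 117 mm over their backs; the gripper's body (75 mm by 190 mm) begins 51 mm behind the grasp point.
Start: joints at [88.728, 22.042, 0.453, 0, -68.411, -14.817], TCP at [0.173, 0.601, 0.248] pointing down, gripper open.
Joint ranges: [-179.83, 179.83], [-69.29, 118.12], [-61.27, 80.66], [-181.25, 117.63], [-171.15, -9.14], [-177.46, 177.46]. Speed limits (degrees/s): [159.86, 159.86, 180, 180, 180, 180].

## Interface

Orientations are given as a 3x3 rotation matrix whose columns are the frame's x, y, z axes.
In Python, from station import r gives the robot as it stands.
- The arm moves only by the tool move_arm, never from a script. Its argument "series" is a list of rows, each an object with "grip": the opening, from 0 (shut) to 1 (fully open); "xyz": the shift along the tool's x, y, z in mm, a list of three; "angular": the turn, a rotation vector about the tool's x, y, z in rad, a list of three. A call has 1 to 10 rows; each row is the pose to reach, as a shift and turn from the pose commanded when the call began, along the tool's axes at that moment; what a row does not reach only later rows make up. A row lasts 1/10 s, in which the tool goes at most 50 mm and 8.59 degrees, less where a joint would pass 70% of its speed; a pose out of reach is approached as far as the arm can. A call with a gripper value outside its range is refused whole. The fingers move at their own pace and stop on an object; the grip force is fixed at half the most. Time passes only in rows, so rows that repeat a pose let the fingers close. It gives the time, the measured TCP pose, the force, the opening and the grip force at its end, in the units of the state.
- r.sense(): the state, without advancing time (a new reading comes with each control period).
- r.capture(name): name is "scene" or "top"; returns a dict with "img" (400x640x3 uint8, red, green, blue), "camera_matrix" (3x3 intrinsics, pixels), "k1" (the pictures are not rectified: a ray, as slopes to the right and down, at radius r is drawn at 1 + k1 r^2 times it, then the intrinsics apply), "rvec" (rotation vector, rad) and "tvec" (3), from world to camera coordinates, as OpenCV has them. Camera axes: x right, y down, z forward; pixel columns grow to the right and rows downward; lengths in m; the calibration is good to about 2 mm. A picture is of the moment at which its call begins. There is no depth.
- r.finish_job(): hands the job in; it is judged then, once.
The state is a dict: "time_s": time; "joints": joint angles; "joint_velocities": joint speeds; "effort": joint torques, N m; "tcp_pos": TCP position; "ee_rot": TCP orientation; "wrist_force": force on the tool from outside, world axes, zero at the start; "moment": the same for the moment, N m; "gripper_width": opening from 0.0 (shut) to 1.0 (fully open); "gripper_force": force on a finger pad.
Only numpy, scipy, OpenCV 4.12 (cv2) and the standard library are available. Lean on these libraries where they do the work, as an engineer would, in place of code of your own. Each camera call takes 0.05 s, during which the arm holds its last target. There are 200 camera calls.

## Working session

There is one attempt and no reset: what is moved stays moved. The work goes in short steps, Python scripts to look and compute and a tool call to move; the robot and the scene stay as the last step left them, time stands still between calls to the robot, and variables do not carry over. Pictures are saved under pics/ and viewed, at most 10 in all, crops included, and the job is handed in when it is done.

Besides the shell and the picture viewer there is one more tool, called after ">>>" as name([rows], argument=value, ...), one row to a line, values as JSON. move_arm: Moves the arm, as the interface text tells. Its arguments: {"type":"object","properties":{"series":{"type":"array"}},"required":["series"]}

```bash
mkdir -p pics; ls; python3 - <<'E'
from station import r
import cv2
s=r.sense();print(s)
for n in("scene","top"):
    c=r.capture(n);cv2.imwrite(f"pics/{n}0.png",c["img"][:,:,::-1]);print(n,c["camera_matrix"],c["k1"],c["rvec"],c["tvec"])
E
```

```text
pics
{'time_s': 0.0, 'joints': array([ 8.87276684e+01,  2.20901002e+01,  3.79852110e-01, -3.08817681e-02,
       -6.84101053e+01, -1.48183871e+01]), 'joint_velocities': array([-0.1116912 ,  0.01145273, -0.06092331, -0.00986873,  0.01942286,
       -0.14812055]), 'effort': array([-6.95388881e-04, -3.90670896e+01,  1.87398702e+01,  4.21993509e+00,
        1.07351015e-02, -2.10726162e-04]), 'tcp_pos': array([0.17302435, 0.60000179, 0.2464621 ]), 'ee_rot': array([[ 9.60768945e-01, -2.77349481e-01, -5.47691162e-04],
       [-2.77350016e-01, -9.60766676e-01, -2.08886460e-03],
       [ 5.31420968e-05,  2.15881840e-03, -9.99997668e-01]]), 'wrist_force': array([ 0.19991722, -0.18539532,  0.07102144]), 'moment': array([-0.00761913, -0.00523939,  0.05519778]), 'gripper_force': 0.0, 'gripper_width': 0.9971311237928601}
scene [[425.98291641   0.         312.70995837]
 [  0.         425.98291641 197.42901925]
 [  0.           0.           1.        ]] -0.05382040599390269 [ 0.7103251   2.47106504 -1.32005651] [ 0.43069449 -0.05063208  1.65493022]
top [[390.13031172   0.         319.12236496]
 [  0.         390.13031172 201.48038772]
 [  0.           0.           1.        ]] 0.016457611047665903 [ 2.15516883 -2.14797394  0.11758456] [0.00784613 0.49695785 1.10332064]
```

View pics/scene0.png

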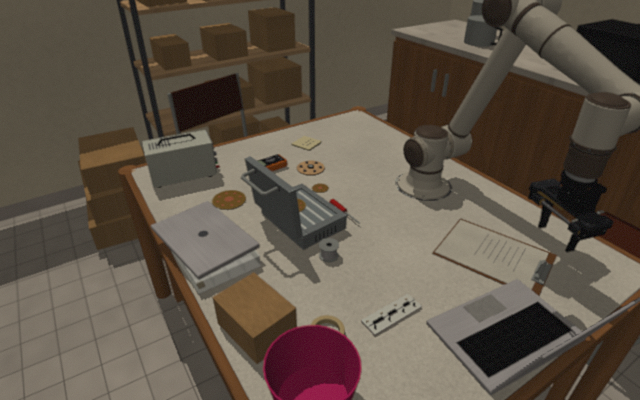

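View pics/top0.png

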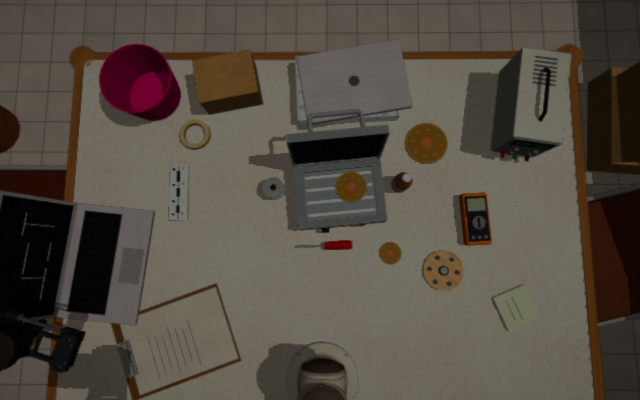

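The overview shows the unit near top-view pixel (338,190). The lid stands open with the handle at about (337,118), towards the far side. In the scene view the lid is at about (275,195). I'll zoom in on both.

```bash
python3 - <<'E'
import cv2
a=cv2.imread("pics/top0.png")[100:240,250:430];cv2.imwrite("pics/top0c.png",cv2.convertScaleAbs(cv2.resize(a,None,fx=4,fy=4,interpolation=cv2.INTER_CUBIC),alpha=1.6))
a=cv2.imread("pics/scene0.png")[150:260,230:370];cv2.imwrite("pics/scene0c.png",cv2.convertScaleAbs(cv2.resize(a,None,fx=5,fy=5,interpolation=cv2.INTER_CUBIC),alpha=1.6))
E
```

```text
(no output)
```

View pics/top0c.png

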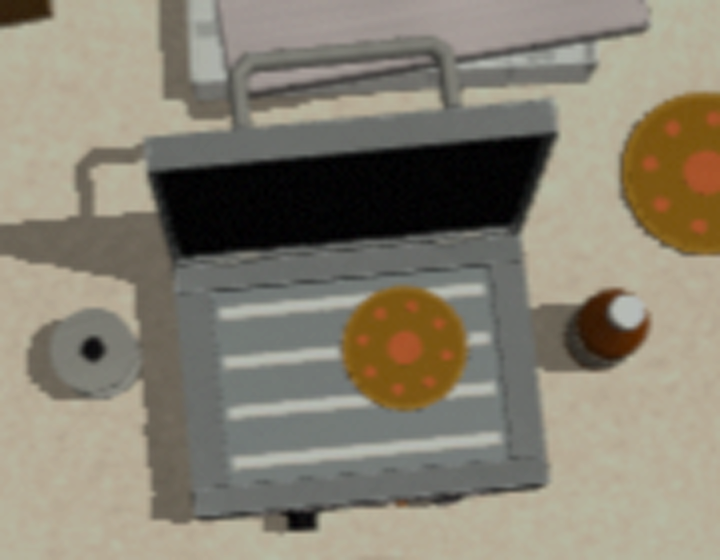

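View pics/scene0c.png

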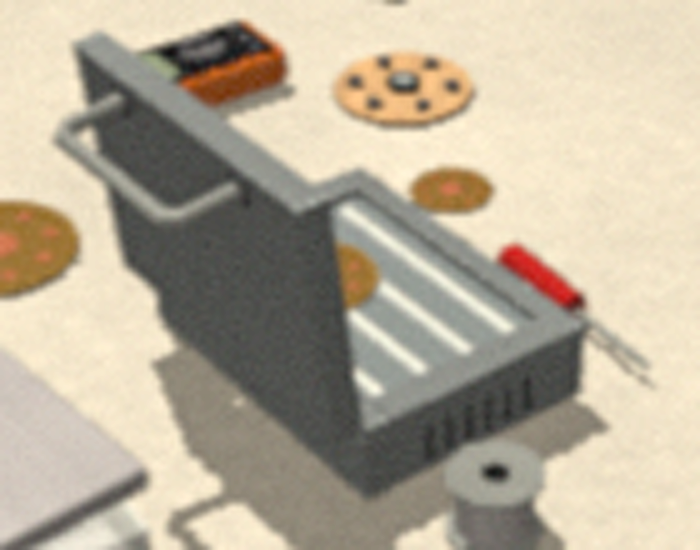

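The top crop shows these points (crop pixels):
- **Handle bar:** runs (250,58) to (435,45).
- **Lid front edge:** inner corners (154,172) and (553,132).
- **Unit rim:** front corners about (197,517) and (547,486).

In the scene crop the bar ends are at about (68,135) and (165,213). Next I cast rays and check the sizes.

```bash
cat > h.py <<'E'
import numpy as np,cv2
from scipy.spatial.transform import Rotation as Ro
from station import r
def ray(c,uv):
    K=c["camera_matrix"];d=np.array([c["k1"],0,0,0.])
    p=cv2.undistortPoints(np.array([[uv]],float),K,d)[0,0]
    R=cv2.Rodrigues(np.array(c["rvec"]))[0];o=-R.T@np.array(c["tvec"]).ravel()
    return o,R.T@np.array([*p,1.])
def onz(c,uv,z):
    o,d=ray(c,uv);return o+d*(z-o[2])/d[2]
def meet(a,b):
    (o,d),(p,e)=a,b
    t=np.linalg.lstsq(np.c_[d,-e],p-o,rcond=None)[0]
    x,y=o+d*t[0],p+e*t[1];return (x+y)/2,np.linalg.norm(x-y)
E
python3 - <<'E'
from h import *
np.set_printoptions(precision=4,suppress=True)
T=r.capture("top");S=r.capture("scene")
t=lambda x,y:(x/4-.375+250,y/4-.375+100)
s=lambda x,y:(x/5-.4+230,y/5-.4+150)
for n,p,z in[("FL",(197,517),.0625),("FR",(547,486),.0625),("BL",(178,265),.0625),("BR",(522,236),.0625),
 ("lidL in",(154,172),.241),("lidR in",(553,132),.241),("lidL out",(147,140),.239),("lidR out",(555,100),.239),("barL",(247,58),.219),("barR",(438,46),.219)]:
    print(n,onz(T,t(*p),z))
for n,a,b in[("barL",(247,58),(165,213)),("barR",(438,46),(68,135)),("lidLout",(147,140),(297,209)),("lidRout",(555,100),(80,42)),("FL",(197,517),(580,325))]:
    print(n,*meet(ray(T,t(*a)),ray(S,s(*b))))
E
```

```text
FL [0.4155 0.0655 0.0625]
FR [ 0.4381 -0.1794  0.0625]
BL [0.5954 0.0809 0.0625]
BR [ 0.6167 -0.1646  0.0625]
lidL in [0.6137 0.0819 0.241 ]
lidR in [ 0.6384 -0.1583  0.241 ]
lidL out [0.6341 0.0866 0.239 ]
lidR out [ 0.6589 -0.1601  0.239 ]
barL [0.6926 0.0271 0.219 ]
barR [ 0.7002 -0.0916  0.219 ]
barL [0.6906 0.0274 0.2224] 0.0016669677296251495
barR [ 0.6993 -0.0909  0.2173] 0.003259180651941366
lidLout [0.6351 0.0863 0.2376] 0.0013444560126441
lidRout [ 0.658  -0.1595  0.2378] 0.002918485438174521
FL [0.4173 0.0646 0.0585] 0.0038400317167649116
```

The geometry is consistent: bar height 0.219 to 0.222 m, unit yaw 5.3°, hinge midpoint at about (0.606,-0.041). Next is a planning helper. It tracks the commanded pose and prints rounded rows for me to enter.

```bash
cat >> h.py <<'E'
import os
np.set_printoptions(precision=4,suppress=True)
YAW=np.deg2rad(5.3);UX=np.array([np.cos(YAW),np.sin(YAW),0]);UY=np.array([-np.sin(YAW),np.cos(YAW),0]);Z=np.array([0,0,1.])
H=np.array([.606,-.0412,.0625])
def rot(phi):  # tool z leans outwards by phi
    z=np.sin(phi)*UX-np.cos(phi)*Z; y=-(np.cos(phi)*UX+np.sin(phi)*Z)
    return np.c_[np.cross(y,z),y,z]
def U(x,z): return H+UX*x/1000+Z*z/1000      # mm from the hinge, unit axes
def follow(a,phi,w,s):  # TCP for rear finger under bar at lid angle a
    B=np.array([-165*np.cos(a)+71*np.sin(a),165*np.sin(a)+71*np.cos(a)])
    n=np.array([np.cos(phi),np.sin(phi)]);zt=np.array([np.sin(phi),-np.cos(phi)])
    return U(*(B-(6+w/2)*n+(s-25)*zt)),rot(phi)
def load():
    d=np.load("cmd.npz");return d["p"],d["R"]
def rows(P,g,dp=.5,da=.01):  # P: list of (pos,R); prints rows, stores the commanded end pose
    p,R=load();out=[]
    for q,Q in P:
        x=np.round(R.T@(q-p)*1000/dp)*dp;w=np.round(Ro.from_matrix(R.T@Q).as_rotvec()/da)*da
        out.append((x+0.,np.round(w,3)+0.))
    for x,w in out: print('{"grip":%g,"xyz":%s,"angular":%s},'%(g,x.tolist(),w.tolist()))
    x,w=out[-1];np.savez("cmd.npz",p=p+R@x/1000,R=R@Ro.from_rotvec(w).as_matrix())
def line(q,Q,n):
    p,R=load();v=Ro.from_matrix(R.T@Q).as_rotvec()
    return [(p+(q-p)*k/n,R@Ro.from_rotvec(v*k/n).as_matrix()) for k in range(1,n+1)]
E
python3 - <<'E'
from h import *
a=np.deg2rad(-106.1)
y=np.array([np.cos(a),np.sin(a),0]);z=-Z
np.savez("cmd.npz",p=[.173,.601,.248],R=np.c_[np.cross(y,z),y,z])
q=U(62,257.5);print(q)
L=line(q,rot(0),20);rows(L[:10],0,1,.01)
print();p,R=load();rows(line(q,rot(0),10),0,1,.01);print(load())
E
```

```text
[ 0.6677 -0.0355  0.32  ]
{"grip":0,"xyz":[33.0, 24.0, -4.0],"angular":[0.0, 0.0, 0.06]},
{"grip":0,"xyz":[65.0, 47.0, -7.0],"angular":[0.0, 0.0, 0.12]},
{"grip":0,"xyz":[98.0, 71.0, -11.0],"angular":[0.0, 0.0, 0.18]},
{"grip":0,"xyz":[130.0, 95.0, -14.0],"angular":[0.0, 0.0, 0.24]},
{"grip":0,"xyz":[163.0, 119.0, -18.0],"angular":[0.0, 0.0, 0.3]},
{"grip":0,"xyz":[196.0, 142.0, -22.0],"angular":[0.0, 0.0, 0.36]},
{"grip":0,"xyz":[228.0, 166.0, -25.0],"angular":[0.0, 0.0, 0.42]},
{"grip":0,"xyz":[261.0, 190.0, -29.0],"angular":[0.0, 0.0, 0.48]},
{"grip":0,"xyz":[293.0, 213.0, -32.0],"angular":[0.0, 0.0, 0.54]},
{"grip":0,"xyz":[326.0, 237.0, -36.0],"angular":[0.0, 0.0, 0.6]},

{"grip":0,"xyz":[40.0, 1.0, -4.0],"angular":[0.0, 0.0, 0.06]},
{"grip":0,"xyz":[81.0, 2.0, -7.0],"angular":[0.0, 0.0, 0.12]},
{"grip":0,"xyz":[121.0, 4.0, -11.0],"angular":[0.0, 0.0, 0.18]},
{"grip":0,"xyz":[161.0, 5.0, -14.0],"angular":[0.0, 0.0, 0.24]},
{"grip":0,"xyz":[201.0, 6.0, -18.0],"angular":[0.0, 0.0, 0.3]},
{"grip":0,"xyz":[242.0, 7.0, -22.0],"angular":[0.0, 0.0, 0.36]},
{"grip":0,"xyz":[282.0, 8.0, -25.0],"angular":[0.0, 0.0, 0.42]},
{"grip":0,"xyz":[322.0, 10.0, -29.0],"angular":[0.0, 0.0, 0.48]},
{"grip":0,"xyz":[363.0, 11.0, -32.0],"angular":[0.0, 0.0, 0.54]},
{"grip":0,"xyz":[403.0, 12.0, -36.0],"angular":[0.0, 0.0, 0.6]},
(array([ 0.6677, -0.0356,  0.32  ]), array([[ 0.0897, -0.996 ,  0.    ],
       [-0.996 , -0.0897,  0.    ],
       [ 0.    ,  0.    , -1.    ]]))
```

>>> move_arm([
  {"grip": 0,"xyz": [33,24,-4],"angular": [0,0,0.06]},
  {"grip": 0,"xyz": [65,47,-7],"angular": [0,0,0.12]},
  {"grip": 0,"xyz": [98,71,-11],"angular": [0,0,0.18]},
  {"grip": 0,"xyz": [130,95,-14],"angular": [0,0,0.24]},
  {"grip": 0,"xyz": [163,119,-18],"angular": [0,0,0.3]},
  {"grip": 0,"xyz": [196,142,-22],"angular": [0,0,0.36]},
  {"grip": 0,"xyz": [228,166,-25],"angular": [0,0,0.42]},
  {"grip": 0,"xyz": [261,190,-29],"angular": [0,0,0.48]},
  {"grip": 0,"xyz": [293,213,-32],"angular": [0,0,0.54]},
  {"grip": 0,"xyz": [326,237,-36],"angular": [0,0,0.6]},
])

```text
time_s: 1.2
tcp_pos: [0.4213, 0.281, 0.2836]
ee_rot: [[0.635, -0.773, -0.0], [-0.773, -0.635, 0.0], [-0.0, 0.0, -1.0]]
wrist_force: [0.2, 1.2, 0.5]
gripper_width: 0.174
gripper_force: 0.0
```

>>> move_arm([
  {"grip": 0,"xyz": [40,1,-4],"angular": [0,0,0.06]},
  {"grip": 0,"xyz": [81,2,-7],"angular": [0,0,0.12]},
  {"grip": 0,"xyz": [121,4,-11],"angular": [0,0,0.18]},
  {"grip": 0,"xyz": [161,5,-14],"angular": [0,0,0.24]},
  {"grip": 0,"xyz": [201,6,-18],"angular": [0,0,0.3]},
  {"grip": 0,"xyz": [242,7,-22],"angular": [0,0,0.36]},
  {"grip": 0,"xyz": [282,8,-25],"angular": [0,0,0.42]},
  {"grip": 0,"xyz": [322,10,-29],"angular": [0,0,0.48]},
  {"grip": 0,"xyz": [363,11,-32],"angular": [0,0,0.54]},
  {"grip": 0,"xyz": [403,12,-36],"angular": [0,0,0.6]},
])

```text
time_s: 2.2
tcp_pos: [0.6687, -0.0375, 0.3192]
ee_rot: [[0.087, -0.996, -0.001], [-0.996, -0.087, 0.0], [-0.0, 0.001, -1.0]]
wrist_force: [1.3, 0.9, -0.2]
gripper_width: 0.005
gripper_force: 0.0
```

>>> move_arm([
  {"grip": 0,"xyz": [0,0,0],"angular": [0,0,0]},
  {"grip": 0,"xyz": [0,0,0],"angular": [0,0,0]},
])

```text
time_s: 2.4
tcp_pos: [0.668, -0.0368, 0.3184]
ee_rot: [[0.088, -0.996, -0.002], [-0.996, -0.088, 0.0], [-0.0, 0.002, -1.0]]
wrist_force: [0.5, -0.0, -0.8]
gripper_width: 0.008
gripper_force: 0.0
```

```bash
python3 - <<'E'
from h import *
s=r.sense();print(s["time_s"],s["tcp_pos"],s["ee_rot"],s["gripper_width"],s["wrist_force"],s["joints"])
ims=[]
for n,(y,x) in(("top",(60,240)),("scene",(110,200))):
    c=r.capture(n);ims.append(cv2.resize(c["img"][y:y+150,x:x+200,::-1],None,fx=3.9,fy=3.9,interpolation=cv2.INTER_CUBIC)[:,:])
v=cv2.convertScaleAbs(np.hstack(ims),alpha=1.6);print(v.shape)
cv2.imwrite("pics/a1.png",cv2.resize(v,(800,300)));cv2.imwrite("pics/a1t.png",cv2.convertScaleAbs(ims[0],alpha=1.6))
rows(line(U(62,157.5)+[0,0,.0015],rot(0),10),0,1,.01)
E
```

```text
2.4 [ 0.668  -0.0368  0.3184] [[ 0.0884 -0.9961 -0.0018]
 [-0.9961 -0.0884  0.0001]
 [-0.0002  0.0018 -1.    ]] 0.008143774811845285 [ 0.5328 -0.0299 -0.848 ] [ 10.6561  24.5836  14.4299  -0.0245 -79.9459  -5.5779]
(585, 1560, 3)
{"grip":0,"xyz":[0.0, 0.0, 10.0],"angular":[0.0, 0.0, 0.0]},
{"grip":0,"xyz":[0.0, 0.0, 20.0],"angular":[0.0, 0.0, 0.0]},
{"grip":0,"xyz":[0.0, 0.0, 30.0],"angular":[0.0, 0.0, 0.0]},
{"grip":0,"xyz":[0.0, 0.0, 39.0],"angular":[0.0, 0.0, 0.0]},
{"grip":0,"xyz":[0.0, 0.0, 49.0],"angular":[0.0, 0.0, 0.0]},
{"grip":0,"xyz":[0.0, 0.0, 59.0],"angular":[0.0, 0.0, 0.0]},
{"grip":0,"xyz":[0.0, 0.0, 69.0],"angular":[0.0, 0.0, 0.0]},
{"grip":0,"xyz":[0.0, 0.0, 79.0],"angular":[0.0, 0.0, 0.0]},
{"grip":0,"xyz":[0.0, 0.0, 89.0],"angular":[0.0, 0.0, 0.0]},
{"grip":0,"xyz":[0.0, 0.0, 98.0],"angular":[0.0, 0.0, 0.0]},
```

View pics/a1t.png

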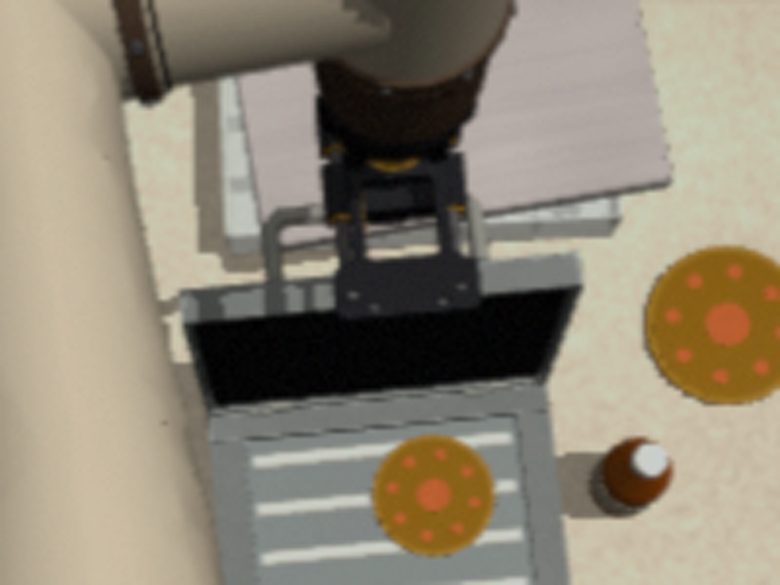

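The gripper sits over the middle of the handle gap, with legs at about (275,260) and (475,240) on either side. I'll descend.

>>> move_arm([
  {"grip": 0,"xyz": [0,0,12],"angular": [0,0,0]},
  {"grip": 0,"xyz": [0,0,24],"angular": [0,0,0]},
  {"grip": 0,"xyz": [0,0,36],"angular": [0,0,0]},
  {"grip": 0,"xyz": [0,0,48],"angular": [0,0,0]},
  {"grip": 0,"xyz": [0,0,56],"angular": [0,0,0]},
  {"grip": 0,"xyz": [0,0,62],"angular": [0,0,0]},
  {"grip": 0,"xyz": [0,0,68],"angular": [0,0,0]},
])

```text
time_s: 3.2
tcp_pos: [0.6681, -0.036, 0.2511]
ee_rot: [[0.09, -0.996, 0.0], [-0.996, -0.09, -0.0], [0.0, -0.0, -1.0]]
wrist_force: [-0.2, 0.0, -0.1]
gripper_width: 0.002
gripper_force: 0.0
```

>>> move_arm([
  {"grip": 0,"xyz": [0,0,6],"angular": [0,0,0]},
  {"grip": 0,"xyz": [0,0,12],"angular": [0,0,0]},
  {"grip": 0,"xyz": [0,0,18],"angular": [0,0,0]},
  {"grip": 0,"xyz": [0,0,24],"angular": [0,0,0]},
  {"grip": 0,"xyz": [0,0,30],"angular": [0,0,0]},
  {"grip": 0,"xyz": [0,0,30],"angular": [0,0,0]},
])

```text
time_s: 3.8
tcp_pos: [0.6675, -0.036, 0.2203]
ee_rot: [[0.09, -0.996, -0.002], [-0.996, -0.09, -0.0], [-0.0, 0.002, -1.0]]
wrist_force: [0.3, -0.2, -0.5]
gripper_width: 0.006
gripper_force: 0.0
```

```bash
python3 - <<'E'
from h import *
c=r.capture("scene");v=cv2.resize(c["img"][130:250,210:370,::-1],None,fx=5,fy=5,interpolation=cv2.INTER_CUBIC)
cv2.imwrite("pics/s2.png",cv2.convertScaleAbs(v,alpha=1.6));print(r.sense()["tcp_pos"],load()[0])
E
```

```text
[ 0.6678 -0.036   0.221 ] [ 0.6677 -0.0356  0.222 ]
```

View pics/s2.png

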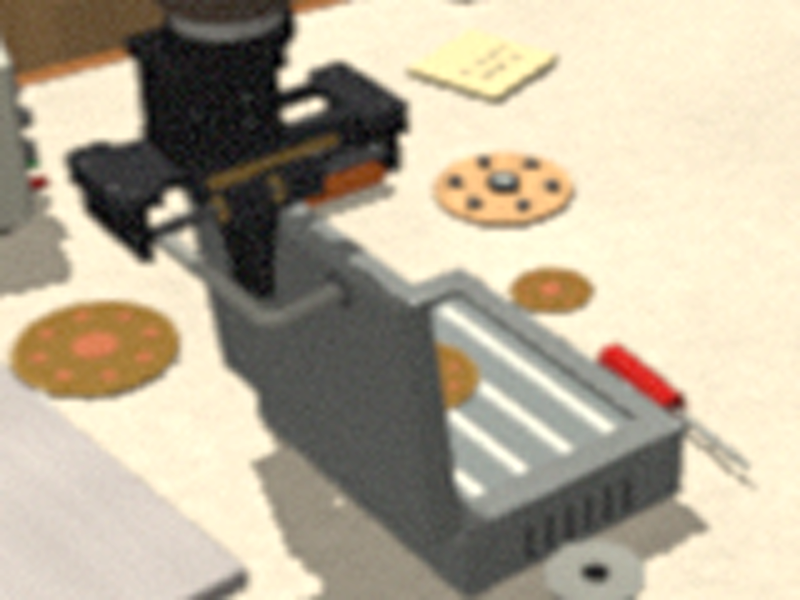

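The fingers are in the gap, tip at about (260,290), between the lid face and the bar. I'll plan the follow path and check the clearance of the front fingertip corner from the lid face.

```bash
cat >> h.py <<'E'
W=34.5
PH=lambda a: np.deg2rad(25)*np.clip((1.3-a)/1.3,0,1)
def F(a,s=20):
    q,Q=follow(a,PH(a),W,s);return q+[0,0,.001],Q
E
python3 - <<'E'
from h import *
for a in (1.65,1.5,1.35,1.2,1,.8,.6,.4,.2,0):
    q,Q=follow(a,PH(a),W,20);t=q+Q[:,2]*.025+Q[:,1]*W/2000
    d=(t-H)*1000;x,z=d@UX,d[2]
    print(a,"h corner %.1f r %.1f"%(x*np.sin(a)+z*np.cos(a),-x*np.cos(a)+z*np.sin(a)),"TCP",q)
p,R=load();np.savez("cmd.npz",p=[.6677,-.0356,.222],R=R)
A=1.65-.0135*np.arange(1,21)
rows([F(a) for a in A[:10]],.05);print();rows([F(a) for a in A[10:]],.05);print(A[-1])
E
```

```text
1.65 h corner 32.2 r 141.9 TCP [ 0.6663 -0.0356  0.2264]
1.5 h corner 29.2 r 147.9 TCP [ 0.6417 -0.0379  0.2371]
1.35 h corner 27.1 r 154.4 TCP [ 0.6158 -0.0403  0.244 ]
1.2 h corner 26.2 r 159.5 TCP [ 0.5891 -0.0428  0.2462]
1 h corner 25.8 r 165.5 TCP [ 0.5532 -0.0461  0.2423]
0.8 h corner 26.3 r 171.5 TCP [ 0.5186 -0.0493  0.2314]
0.6 h corner 27.6 r 177.4 TCP [ 0.4866 -0.0523  0.2137]
0.4 h corner 29.6 r 183.0 TCP [ 0.4586 -0.0549  0.19  ]
0.2 h corner 32.3 r 188.3 TCP [ 0.4356 -0.057   0.1611]
0 h corner 35.8 r 193.3 TCP [ 0.4186 -0.0586  0.1282]
{"grip":0.05,"xyz":[0.0, 3.5, -6.5],"angular":[0.0, 0.0, 0.0]},
{"grip":0.05,"xyz":[0.0, 5.5, -7.5],"angular":[0.0, 0.0, 0.0]},
{"grip":0.05,"xyz":[0.0, 8.0, -8.5],"angular":[0.0, 0.0, 0.0]},
{"grip":0.05,"xyz":[0.0, 10.0, -9.5],"angular":[0.0, 0.0, 0.0]},
{"grip":0.05,"xyz":[0.0, 12.5, -10.5],"angular":[0.0, 0.0, 0.0]},
{"grip":0.05,"xyz":[0.0, 14.5, -11.5],"angular":[0.0, 0.0, 0.0]},
{"grip":0.05,"xyz":[0.0, 16.5, -12.5],"angular":[0.0, 0.0, 0.0]},
{"grip":0.05,"xyz":[0.0, 19.0, -13.5],"angular":[0.0, 0.0, 0.0]},
{"grip":0.05,"xyz":[0.0, 21.0, -14.5],"angular":[0.0, 0.0, 0.0]},
{"grip":0.05,"xyz":[0.0, 23.5, -15.0],"angular":[0.0, 0.0, 0.0]},

{"grip":0.05,"xyz":[0.0, 2.5, -1.0],"angular":[0.0, 0.0, 0.0]},
{"grip":0.05,"xyz":[0.0, 4.5, -2.0],"angular":[0.0, 0.0, 0.0]},
{"grip":0.05,"xyz":[0.0, 7.0, -2.5],"angular":[0.0, 0.0, 0.0]},
{"grip":0.05,"xyz":[0.0, 9.0, -3.5],"angular":[0.0, 0.0, 0.0]},
{"grip":0.05,"xyz":[0.0, 11.5, -4.0],"angular":[0.0, 0.0, 0.0]},
{"grip":0.05,"xyz":[0.0, 14.0, -4.5],"angular":[0.0, 0.0, 0.0]},
{"grip":0.05,"xyz":[0.0, 16.0, -5.5],"angular":[0.0, 0.0, 0.0]},
{"grip":0.05,"xyz":[0.0, 18.5, -6.0],"angular":[0.0, 0.0, 0.0]},
{"grip":0.05,"xyz":[0.0, 21.0, -6.5],"angular":[0.0, 0.0, 0.0]},
{"grip":0.05,"xyz":[0.0, 23.5, -7.0],"angular":[0.0, 0.0, 0.0]},
1.38
```

>>> move_arm([
  {"grip": 0.05,"xyz": [0,3.5,-6.5],"angular": [0,0,0]},
  {"grip": 0.05,"xyz": [0,5.5,-7.5],"angular": [0,0,0]},
  {"grip": 0.05,"xyz": [0,8,-8.5],"angular": [0,0,0]},
  {"grip": 0.05,"xyz": [0,10,-9.5],"angular": [0,0,0]},
  {"grip": 0.05,"xyz": [0,12.5,-10.5],"angular": [0,0,0]},
  {"grip": 0.05,"xyz": [0,14.5,-11.5],"angular": [0,0,0]},
  {"grip": 0.05,"xyz": [0,16.5,-12.5],"angular": [0,0,0]},
  {"grip": 0.05,"xyz": [0,19,-13.5],"angular": [0,0,0]},
  {"grip": 0.05,"xyz": [0,21,-14.5],"angular": [0,0,0]},
  {"grip": 0.05,"xyz": [0,23.5,-15],"angular": [0,0,0]},
])

```text
time_s: 4.85
tcp_pos: [0.6445, -0.0381, 0.2366]
ee_rot: [[0.09, -0.996, 0.0], [-0.996, -0.09, 0.0], [-0.0, -0.0, -1.0]]
wrist_force: [-0.3, -0.5, -0.2]
gripper_width: 0.049
gripper_force: 0.3
```

```bash
python3 - <<'E'
from h import *
s=r.sense();print(s["tcp_pos"],s["wrist_force"],s["gripper_width"],F(1.515)[0])
c=r.capture("scene");v=cv2.resize(c["img"][130:250,210:370,::-1],None,fx=5,fy=5,interpolation=cv2.INTER_CUBIC)
cv2.imwrite("pics/s3.png",cv2.convertScaleAbs(v,alpha=1.6))
E
```

```text
[ 0.6445 -0.0381  0.2366] [-0.2915 -0.5024 -0.24  ] 0.049180680074109175 [ 0.6443 -0.0376  0.2372]
```

View pics/s3.png

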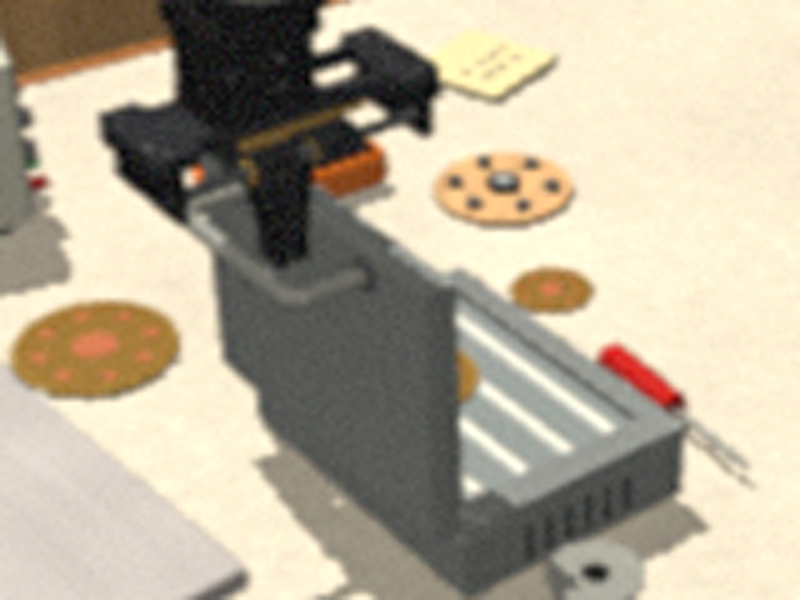

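The lid (top edge at about (330,220)) has been pushed off its stop and now stands near vertical. The fingers are still between the lid face and the bar at (300,295). I'll continue to the balance point.

>>> move_arm([
  {"grip": 0.05,"xyz": [0,2.5,-1],"angular": [0,0,0]},
  {"grip": 0.05,"xyz": [0,4.5,-2],"angular": [0,0,0]},
  {"grip": 0.05,"xyz": [0,7,-2.5],"angular": [0,0,0]},
  {"grip": 0.05,"xyz": [0,9,-3.5],"angular": [0,0,0]},
  {"grip": 0.05,"xyz": [0,11.5,-4],"angular": [0,0,0]},
  {"grip": 0.05,"xyz": [0,14,-4.5],"angular": [0,0,0]},
  {"grip": 0.05,"xyz": [0,16,-5.5],"angular": [0,0,0]},
  {"grip": 0.05,"xyz": [0,18.5,-6],"angular": [0,0,0]},
  {"grip": 0.05,"xyz": [0,21,-6.5],"angular": [0,0,0]},
  {"grip": 0.05,"xyz": [0,23.5,-7],"angular": [0,0,0]},
])

```text
time_s: 5.9
tcp_pos: [0.6209, -0.0402, 0.2436]
ee_rot: [[0.09, -0.996, -0.0], [-0.996, -0.09, -0.0], [0.0, 0.0, -1.0]]
wrist_force: [-0.1, 0.2, 0.7]
gripper_width: 0.047
gripper_force: 0.1
```

```bash
python3 - <<'E'
from h import *
A=1.38-.01*np.arange(1,11);rows([F(a) for a in A],.05)
E
```

```text
{"grip":0.05,"xyz":[0.0, 1.5, -0.5],"angular":[0.0, 0.0, 0.0]},
{"grip":0.05,"xyz":[0.0, 3.5, -0.5],"angular":[0.0, 0.0, 0.0]},
{"grip":0.05,"xyz":[0.0, 5.0, -1.0],"angular":[0.0, 0.0, 0.0]},
{"grip":0.05,"xyz":[0.0, 7.0, -1.5],"angular":[0.0, 0.0, 0.0]},
{"grip":0.05,"xyz":[0.0, 8.5, -1.5],"angular":[0.0, 0.0, 0.0]},
{"grip":0.05,"xyz":[0.0, 10.5, -2.0],"angular":[0.0, 0.0, 0.0]},
{"grip":0.05,"xyz":[0.0, 12.0, -2.0],"angular":[0.0, 0.0, 0.0]},
{"grip":0.05,"xyz":[0.0, 14.0, -2.5],"angular":[0.0, 0.0, 0.0]},
{"grip":0.05,"xyz":[0.0, 15.5, -2.5],"angular":[0.0, 0.0, 0.0]},
{"grip":0.05,"xyz":[0.0, 17.5, -3.0],"angular":[0.01, 0.0, 0.0]},
```

>>> move_arm([
  {"grip": 0.05,"xyz": [0,1.5,-0.5],"angular": [0,0,0]},
  {"grip": 0.05,"xyz": [0,3.5,-0.5],"angular": [0,0,0]},
  {"grip": 0.05,"xyz": [0,5,-1],"angular": [0,0,0]},
  {"grip": 0.05,"xyz": [0,7,-1.5],"angular": [0,0,0]},
  {"grip": 0.05,"xyz": [0,8.5,-1.5],"angular": [0,0,0]},
  {"grip": 0.05,"xyz": [0,10.5,-2],"angular": [0,0,0]},
  {"grip": 0.05,"xyz": [0,12,-2],"angular": [0,0,0]},
  {"grip": 0.05,"xyz": [0,14,-2.5],"angular": [0,0,0]},
  {"grip": 0.05,"xyz": [0,15.5,-2.5],"angular": [0,0,0]},
  {"grip": 0.05,"xyz": [0,17.5,-3],"angular": [0.01,0,0]},
])

```text
time_s: 6.9
tcp_pos: [0.6038, -0.0418, 0.2464]
ee_rot: [[0.09, -0.996, 0.01], [-0.996, -0.09, 0.001], [-0.0, -0.01, -1.0]]
wrist_force: [0.6, 0.7, 0.2]
gripper_width: 0.053
gripper_force: 0.0
```

```bash
python3 - <<'E'
import h
from h import *
s=r.sense();print(s["wrist_force"],s["moment"],F(1.28)[0],s["tcp_pos"])
c=r.capture("scene");v=cv2.resize(c["img"][130:250,210:370,::-1],None,fx=5,fy=5,interpolation=cv2.INTER_CUBIC)
cv2.imwrite("pics/s4.png",cv2.convertScaleAbs(v,alpha=1.6))
A=1.28-.012*np.arange(1,11)
for i in range(0,1): 
    h.W=31.8;rows([F(a) for a in A],.02)
E
```

```text
[0.5904 0.6527 0.1868] [ 0.095  -0.0299  0.0362] [ 0.6034 -0.0414  0.2468] [ 0.6038 -0.0418  0.2464]
{"grip":0.02,"xyz":[0.0, 1.0, 0.0],"angular":[0.0, 0.0, 0.0]},
{"grip":0.02,"xyz":[0.0, 3.0, 0.0],"angular":[0.0, 0.0, 0.0]},
{"grip":0.02,"xyz":[0.0, 5.0, 0.0],"angular":[0.01, 0.0, 0.0]},
{"grip":0.02,"xyz":[0.0, 7.5, -0.5],"angular":[0.01, 0.0, 0.0]},
{"grip":0.02,"xyz":[0.0, 9.5, -0.5],"angular":[0.02, 0.0, 0.0]},
{"grip":0.02,"xyz":[0.0, 11.5, -0.5],"angular":[0.02, 0.0, 0.0]},
{"grip":0.02,"xyz":[0.0, 14.0, -0.5],"angular":[0.02, 0.0, 0.0]},
{"grip":0.02,"xyz":[0.0, 16.0, -0.5],"angular":[0.03, 0.0, 0.0]},
{"grip":0.02,"xyz":[0.0, 18.0, -0.5],"angular":[0.03, 0.0, 0.0]},
{"grip":0.02,"xyz":[0.0, 20.5, -0.5],"angular":[0.04, 0.0, 0.0]},
```

View pics/s4.png

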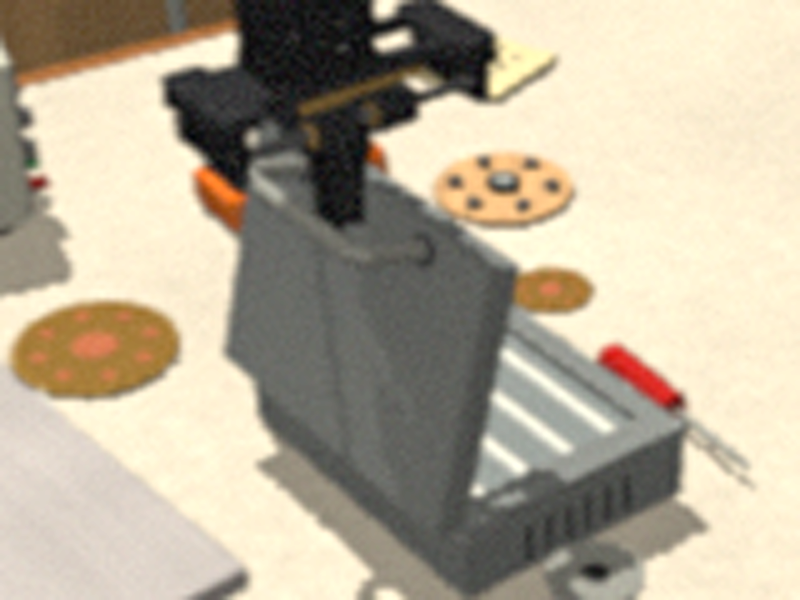

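The lid now leans forward with the bar, at about (330,235), held against the fingers. The forces are small, so it has been caught near balance. I'll keep lowering.

>>> move_arm([
  {"grip": 0.02,"xyz": [0,1,0],"angular": [0,0,0]},
  {"grip": 0.02,"xyz": [0,3,0],"angular": [0,0,0]},
  {"grip": 0.02,"xyz": [0,5,0],"angular": [0.01,0,0]},
  {"grip": 0.02,"xyz": [0,7.5,-0.5],"angular": [0.01,0,0]},
  {"grip": 0.02,"xyz": [0,9.5,-0.5],"angular": [0.02,0,0]},
  {"grip": 0.02,"xyz": [0,11.5,-0.5],"angular": [0.02,0,0]},
  {"grip": 0.02,"xyz": [0,14,-0.5],"angular": [0.02,0,0]},
  {"grip": 0.02,"xyz": [0,16,-0.5],"angular": [0.03,0,0]},
  {"grip": 0.02,"xyz": [0,18,-0.5],"angular": [0.03,0,0]},
  {"grip": 0.02,"xyz": [0,20.5,-0.5],"angular": [0.04,0,0]},
])

```text
time_s: 7.95
tcp_pos: [0.5833, -0.0436, 0.2467]
ee_rot: [[0.09, -0.995, 0.05], [-0.996, -0.09, 0.005], [0.0, -0.05, -0.999]]
wrist_force: [-0.3, 0.2, -0.3]
gripper_width: 0.015
gripper_force: 0.3
```

```bash
sed -i 's/^W=.*/W=31.8/' h.py; python3 - <<'E'
from h import *
s=r.sense();print(s["wrist_force"],s["tcp_pos"],F(1.16)[0])
A=1.16-.013*np.arange(1,21)
rows([F(a) for a in A[:10]],.02);print();rows([F(a) for a in A[10:]],.02)
print(A[-1])
E
```

```text
[-0.318   0.221  -0.2982] [ 0.5833 -0.0436  0.2467] [ 0.5832 -0.0433  0.2471]
{"grip":0.02,"xyz":[0.0, 2.0, 0.0],"angular":[0.0, 0.0, 0.0]},
{"grip":0.02,"xyz":[0.0, 4.5, 0.0],"angular":[0.01, 0.0, 0.0]},
{"grip":0.02,"xyz":[0.0, 7.0, 0.5],"angular":[0.01, 0.0, 0.0]},
{"grip":0.02,"xyz":[0.0, 9.5, 0.5],"angular":[0.01, 0.0, 0.0]},
{"grip":0.02,"xyz":[0.0, 11.5, 0.5],"angular":[0.02, 0.0, 0.0]},
{"grip":0.02,"xyz":[0.0, 14.0, 0.5],"angular":[0.02, 0.0, 0.0]},
{"grip":0.02,"xyz":[0.0, 16.5, 1.0],"angular":[0.03, 0.0, 0.0]},
{"grip":0.02,"xyz":[0.0, 18.5, 1.0],"angular":[0.03, 0.0, 0.0]},
{"grip":0.02,"xyz":[0.0, 21.0, 1.5],"angular":[0.04, 0.0, 0.0]},
{"grip":0.02,"xyz":[0.0, 23.5, 1.5],"angular":[0.04, 0.0, 0.0]},

{"grip":0.02,"xyz":[0.0, 2.5, 0.5],"angular":[0.0, 0.0, 0.0]},
{"grip":0.02,"xyz":[0.0, 4.5, 0.5],"angular":[0.01, 0.0, 0.0]},
{"grip":0.02,"xyz":[0.0, 7.0, 1.0],"angular":[0.01, 0.0, 0.0]},
{"grip":0.02,"xyz":[0.0, 9.5, 1.0],"angular":[0.02, 0.0, 0.0]},
{"grip":0.02,"xyz":[0.0, 11.5, 1.5],"angular":[0.02, 0.0, 0.0]},
{"grip":0.02,"xyz":[0.0, 14.0, 2.0],"angular":[0.03, 0.0, 0.0]},
{"grip":0.02,"xyz":[0.0, 16.5, 2.5],"angular":[0.03, 0.0, 0.0]},
{"grip":0.02,"xyz":[0.0, 18.5, 2.5],"angular":[0.04, 0.0, 0.0]},
{"grip":0.02,"xyz":[0.0, 21.0, 3.0],"angular":[0.04, 0.0, 0.0]},
{"grip":0.02,"xyz":[0.0, 23.5, 3.5],"angular":[0.04, 0.0, 0.0]},
0.8999999999999999
```

>>> move_arm([
  {"grip": 0.02,"xyz": [0,2,0],"angular": [0,0,0]},
  {"grip": 0.02,"xyz": [0,4.5,0],"angular": [0.01,0,0]},
  {"grip": 0.02,"xyz": [0,7,0.5],"angular": [0.01,0,0]},
  {"grip": 0.02,"xyz": [0,9.5,0.5],"angular": [0.01,0,0]},
  {"grip": 0.02,"xyz": [0,11.5,0.5],"angular": [0.02,0,0]},
  {"grip": 0.02,"xyz": [0,14,0.5],"angular": [0.02,0,0]},
  {"grip": 0.02,"xyz": [0,16.5,1],"angular": [0.03,0,0]},
  {"grip": 0.02,"xyz": [0,18.5,1],"angular": [0.03,0,0]},
  {"grip": 0.02,"xyz": [0,21,1.5],"angular": [0.04,0,0]},
  {"grip": 0.02,"xyz": [0,23.5,1.5],"angular": [0.04,0,0]},
])

```text
time_s: 8.95
tcp_pos: [0.5595, -0.0458, 0.244]
ee_rot: [[0.09, -0.992, 0.089], [-0.996, -0.089, 0.008], [-0.0, -0.09, -0.996]]
wrist_force: [-1.7, -0.2, -0.2]
gripper_width: 0.022
gripper_force: 0.5
```

```bash
python3 - <<'E'
from h import *
s=r.sense();print(s["wrist_force"],s["moment"],s["tcp_pos"],F(1.03)[0])
c=r.capture("scene");v=cv2.resize(c["img"][130:250,210:370,::-1],None,fx=5,fy=5,interpolation=cv2.INTER_CUBIC)
cv2.imwrite("pics/s5.png",cv2.convertScaleAbs(v,alpha=1.6))
E
```

```text
[-1.7406 -0.2046 -0.1906] [-0.0486  0.4795 -0.0125] [ 0.5595 -0.0458  0.244 ] [ 0.5599 -0.0455  0.2445]
```

View pics/s5.png

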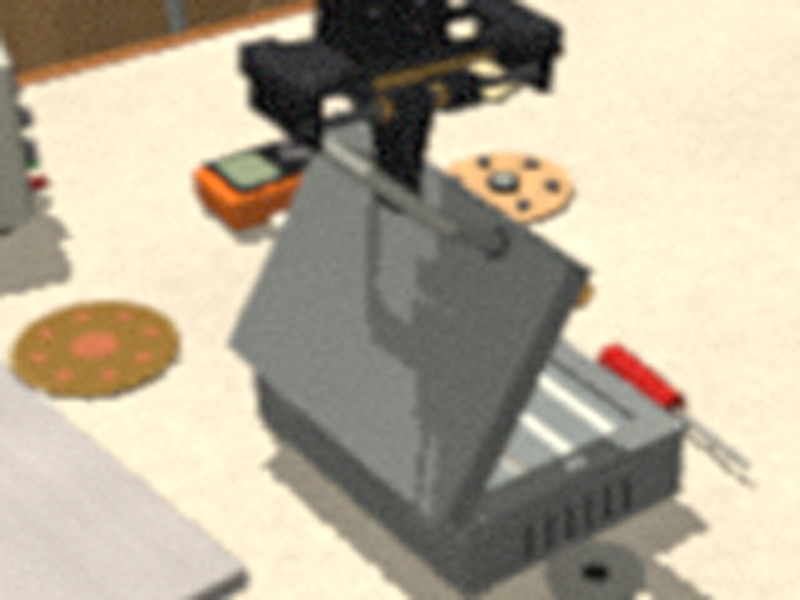

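The bar (about (410,190)) rests on the fingers and presses on them with 1.7 N, so the lid is following. I'll continue.

>>> move_arm([
  {"grip": 0.02,"xyz": [0,2.5,0.5],"angular": [0,0,0]},
  {"grip": 0.02,"xyz": [0,4.5,0.5],"angular": [0.01,0,0]},
  {"grip": 0.02,"xyz": [0,7,1],"angular": [0.01,0,0]},
  {"grip": 0.02,"xyz": [0,9.5,1],"angular": [0.02,0,0]},
  {"grip": 0.02,"xyz": [0,11.5,1.5],"angular": [0.02,0,0]},
  {"grip": 0.02,"xyz": [0,14,2],"angular": [0.03,0,0]},
  {"grip": 0.02,"xyz": [0,16.5,2.5],"angular": [0.03,0,0]},
  {"grip": 0.02,"xyz": [0,18.5,2.5],"angular": [0.04,0,0]},
  {"grip": 0.02,"xyz": [0,21,3],"angular": [0.04,0,0]},
  {"grip": 0.02,"xyz": [0,23.5,3.5],"angular": [0.04,0,0]},
])

```text
time_s: 10.0
tcp_pos: [0.5367, -0.0478, 0.2385]
ee_rot: [[0.09, -0.988, 0.129], [-0.996, -0.089, 0.012], [-0.0, -0.13, -0.992]]
wrist_force: [-1.8, -0.8, -1.0]
gripper_width: 0.022
gripper_force: 0.6
```

```bash
python3 - <<'E'
from h import *
A=.9-.015*np.arange(1,31)
for i in (0,10,20): rows([F(a) for a in A[i:i+10]],.02);print(A[i+9],F(A[i+9])[0])
E
```

```text
{"grip":0.02,"xyz":[0.0, 2.5, 0.5],"angular":[0.01, 0.0, 0.0]},
{"grip":0.02,"xyz":[0.0, 5.0, 1.0],"angular":[0.01, 0.0, 0.0]},
{"grip":0.02,"xyz":[0.5, 8.0, 1.5],"angular":[0.02, 0.0, 0.0]},
{"grip":0.02,"xyz":[0.5, 10.5, 2.5],"angular":[0.02, 0.0, 0.0]},
{"grip":0.02,"xyz":[0.5, 13.0, 3.0],"angular":[0.03, 0.0, 0.0]},
{"grip":0.02,"xyz":[0.5, 16.0, 3.5],"angular":[0.03, 0.0, 0.0]},
{"grip":0.02,"xyz":[0.5, 18.5, 4.5],"angular":[0.04, 0.0, 0.0]},
{"grip":0.02,"xyz":[0.5, 21.0, 5.0],"angular":[0.04, 0.0, 0.0]},
{"grip":0.02,"xyz":[0.5, 23.5, 6.0],"angular":[0.05, 0.0, 0.0]},
{"grip":0.02,"xyz":[0.5, 26.5, 7.0],"angular":[0.05, 0.0, 0.0]},
0.75 [ 0.5116 -0.05    0.2288]
{"grip":0.02,"xyz":[0.0, 2.5, 0.5],"angular":[0.01, 0.0, 0.0]},
{"grip":0.02,"xyz":[0.0, 5.0, 1.5],"angular":[0.01, 0.0, 0.0]},
{"grip":0.02,"xyz":[0.0, 7.5, 2.0],"angular":[0.02, 0.0, 0.0]},
{"grip":0.02,"xyz":[0.0, 10.5, 3.0],"angular":[0.02, 0.0, 0.0]},
{"grip":0.02,"xyz":[0.0, 13.0, 4.0],"angular":[0.03, 0.0, 0.0]},
{"grip":0.02,"xyz":[0.0, 15.5, 5.0],"angular":[0.03, 0.0, 0.0]},
{"grip":0.02,"xyz":[0.0, 18.0, 6.0]
[... 264 characters left out ...]
215 ]
{"grip":0.02,"xyz":[0.0, 3.0, 1.0],"angular":[0.01, 0.0, 0.0]},
{"grip":0.02,"xyz":[0.0, 5.5, 2.0],"angular":[0.02, 0.0, 0.0]},
{"grip":0.02,"xyz":[0.0, 8.0, 3.5],"angular":[0.02, 0.0, 0.0]},
{"grip":0.02,"xyz":[0.0, 10.5, 4.5],"angular":[0.03, 0.0, 0.0]},
{"grip":0.02,"xyz":[0.0, 13.0, 5.5],"angular":[0.03, 0.0, 0.0]},
{"grip":0.02,"xyz":[0.0, 15.5, 7.0],"angular":[0.04, 0.0, 0.0]},
{"grip":0.02,"xyz":[0.0, 18.0, 8.0],"angular":[0.04, 0.0, 0.0]},
{"grip":0.02,"xyz":[0.0, 20.5, 9.5],"angular":[0.05, 0.0, 0.0]},
{"grip":0.02,"xyz":[0.0, 22.5, 10.5],"angular":[0.05, 0.0, 0.0]},
{"grip":0.02,"xyz":[0.0, 25.0, 12.0],"angular":[0.06, 0.0, 0.0]},
0.45000000000000007 [ 0.4665 -0.0541  0.1978]
```

>>> move_arm([
  {"grip": 0.02,"xyz": [0,2.5,0.5],"angular": [0.01,0,0]},
  {"grip": 0.02,"xyz": [0,5,1],"angular": [0.01,0,0]},
  {"grip": 0.02,"xyz": [0.5,8,1.5],"angular": [0.02,0,0]},
  {"grip": 0.02,"xyz": [0.5,10.5,2.5],"angular": [0.02,0,0]},
  {"grip": 0.02,"xyz": [0.5,13,3],"angular": [0.03,0,0]},
  {"grip": 0.02,"xyz": [0.5,16,3.5],"angular": [0.03,0,0]},
  {"grip": 0.02,"xyz": [0.5,18.5,4.5],"angular": [0.04,0,0]},
  {"grip": 0.02,"xyz": [0.5,21,5],"angular": [0.04,0,0]},
  {"grip": 0.02,"xyz": [0.5,23.5,6],"angular": [0.05,0,0]},
  {"grip": 0.02,"xyz": [0.5,26.5,7],"angular": [0.05,0,0]},
])

```text
time_s: 11.0
tcp_pos: [0.5114, -0.0507, 0.228]
ee_rot: [[0.09, -0.98, 0.178], [-0.996, -0.088, 0.016], [0.0, -0.179, -0.984]]
wrist_force: [-1.6, -0.3, -1.0]
gripper_width: 0.02
gripper_force: 0.7
```

>>> move_arm([
  {"grip": 0.02,"xyz": [0,2.5,0.5],"angular": [0.01,0,0]},
  {"grip": 0.02,"xyz": [0,5,1.5],"angular": [0.01,0,0]},
  {"grip": 0.02,"xyz": [0,7.5,2],"angular": [0.02,0,0]},
  {"grip": 0.02,"xyz": [0,10.5,3],"angular": [0.02,0,0]},
  {"grip": 0.02,"xyz": [0,13,4],"angular": [0.03,0,0]},
  {"grip": 0.02,"xyz": [0,15.5,5],"angular": [0.03,0,0]},
  {"grip": 0.02,"xyz": [0,18,6],"angular": [0.04,0,0]},
  {"grip": 0.02,"xyz": [0,20.5,7],"angular": [0.04,0,0]},
  {"grip": 0.02,"xyz": [0,23,8],"angular": [0.05,0,0]},
  {"grip": 0.02,"xyz": [0,25.5,9],"angular": [0.05,0,0]},
])

```text
time_s: 12.0
tcp_pos: [0.488, -0.0527, 0.2145]
ee_rot: [[0.09, -0.97, 0.227], [-0.996, -0.087, 0.021], [-0.0, -0.228, -0.974]]
wrist_force: [-2.0, -0.8, -1.5]
gripper_width: 0.022
gripper_force: 0.8
```

>>> move_arm([
  {"grip": 0.02,"xyz": [0,3,1],"angular": [0.01,0,0]},
  {"grip": 0.02,"xyz": [0,5.5,2],"angular": [0.02,0,0]},
  {"grip": 0.02,"xyz": [0,8,3.5],"angular": [0.02,0,0]},
  {"grip": 0.02,"xyz": [0,10.5,4.5],"angular": [0.03,0,0]},
  {"grip": 0.02,"xyz": [0,13,5.5],"angular": [0.03,0,0]},
  {"grip": 0.02,"xyz": [0,15.5,7],"angular": [0.04,0,0]},
  {"grip": 0.02,"xyz": [0,18,8],"angular": [0.04,0,0]},
  {"grip": 0.02,"xyz": [0,20.5,9.5],"angular": [0.05,0,0]},
  {"grip": 0.02,"xyz": [0,22.5,10.5],"angular": [0.05,0,0]},
  {"grip": 0.02,"xyz": [0,25,12],"angular": [0.06,0,0]},
])

```text
time_s: 13.0
tcp_pos: [0.467, -0.0547, 0.1974]
ee_rot: [[0.09, -0.954, 0.285], [-0.996, -0.086, 0.026], [0.0, -0.287, -0.958]]
wrist_force: [-2.5, -1.0, -0.0]
gripper_width: 0.016
gripper_force: 1.2
```

```bash
python3 - <<'E'
from h import *
s=r.sense();print(s["wrist_force"],s["joints"])
c=r.capture("scene");v=cv2.resize(c["img"][130:250,210:370,::-1],None,fx=5,fy=5,interpolation=cv2.INTER_CUBIC)
cv2.imwrite("pics/s6.png",cv2.convertScaleAbs(v,alpha=1.6))
A=.45-.0135*np.arange(1,21)
for i in (0,10): rows([F(a) for a in A[i:i+10]],.02);print(A[i+9],F(A[i+9])[0])
A=A[-1]-.009*np.arange(1,11);rows([F(a) for a in A],.02);print(A[9],F(A[9])[0])
E
```

```text
[-2.5381 -0.9637 -0.0371] [ 14.8953   2.4089 -37.1468   4.9698 -34.1226 -13.453 ]
{"grip":0.02,"xyz":[0.0, 2.5, 1.0],"angular":[0.0, 0.0, 0.0]},
{"grip":0.02,"xyz":[0.0, 4.5, 2.0],"angular":[0.0, 0.0, 0.0]},
{"grip":0.02,"xyz":[0.0, 7.0, 3.5],"angular":[0.01, 0.0, 0.0]},
{"grip":0.02,"xyz":[0.0, 9.0, 4.5],"angular":[0.01, 0.0, 0.0]},
{"grip":0.02,"xyz":[0.0, 11.0, 6.0],"angular":[0.02, 0.0, 0.0]},
{"grip":0.02,"xyz":[0.0, 13.5, 7.0],"angular":[0.02, 0.0, 0.0]},
{"grip":0.02,"xyz":[0.0, 15.5, 8.5],"angular":[0.03, 0.0, 0.0]},
{"grip":0.02,"xyz":[0.0, 17.5, 9.5],"angular":[0.03, 0.0, 0.0]},
{"grip":0.02,"xyz":[0.0, 19.5, 11.0],"angular":[0.04, 0.0, 0.0]},
{"grip":0.02,"xyz":[0.0, 21.5, 12.5],"angular":[0.04, 0.0, 0.0]},
0.315 [ 0.4495 -0.0557  0.1797]
{"grip":0.02,"xyz":[0.0, 2.5, 1.0],"angular":[0.01, 0.0, 0.0]},
{"grip":0.02,"xyz":[0.0, 4.5, 2.5],"angular":[0.01, 0.0, 0.0]},
{"grip":0.02,"xyz":[0.0, 6.5, 4.0],"angular":[0.01, 0.0, 0.0]},
{"grip":0.02,"xyz":[0.0, 8.5, 5.5],"angular":[0.02, 0.0, 0.0]},
{"grip":0.02,"xyz":[0.0, 10.5, 7.0],"angular":[0.02, 0.0, 0.0]},
{"grip":0.02,"xyz":
[... 311 characters left out ...]
18 [ 0.4349 -0.0571  0.1595]
{"grip":0.02,"xyz":[0.0, 1.5, 1.0],"angular":[0.0, 0.0, 0.0]},
{"grip":0.02,"xyz":[0.0, 2.5, 2.0],"angular":[0.0, 0.0, 0.0]},
{"grip":0.02,"xyz":[0.0, 4.0, 3.0],"angular":[0.0, 0.0, 0.0]},
{"grip":0.02,"xyz":[0.0, 5.5, 4.0],"angular":[0.01, 0.0, 0.0]},
{"grip":0.02,"xyz":[0.0, 6.5, 5.0],"angular":[0.01, 0.0, 0.0]},
{"grip":0.02,"xyz":[0.0, 8.0, 6.0],"angular":[0.01, 0.0, 0.0]},
{"grip":0.02,"xyz":[0.0, 9.5, 7.0],"angular":[0.02, 0.0, 0.0]},
{"grip":0.02,"xyz":[0.0, 10.5, 8.0],"angular":[0.02, 0.0, 0.0]},
{"grip":0.02,"xyz":[0.0, 12.0, 9.0],"angular":[0.02, 0.0, 0.0]},
{"grip":0.02,"xyz":[0.0, 13.0, 10.5],"angular":[0.03, 0.0, 0.0]},
0.09 [ 0.4267 -0.0578  0.145 ]
```

View pics/s6.png

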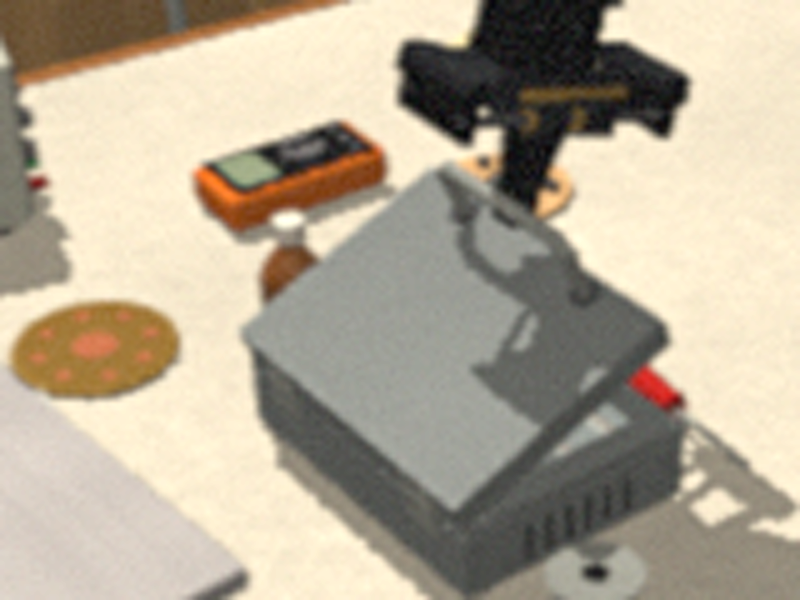

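The lid is about 25° open and follows on the fingers, with the bar contact at about (515,215). J3 and J5 are drifting toward their limits, so I'll check the margin for the rest of the path with a quick planar fit.

```bash
python3 - <<'E'
from h import *
from scipy.optimize import least_squares,fsolve
D=np.deg2rad
off=.1597
def rad(x,y): return np.sqrt(x*x+y*y-off**2)
S=[(22.042,.453,0,rad(.173,.601),.248),(24.5836,14.4299,0,rad(.668,-.0368),.3184),(2.4089,-37.1468,16.7,rad(.467,-.0547),.1974)]
def fk(p,j2,j3,t):
    d,h,L1,L2,T=p;e=D(j3-j2)
    return d+L1*np.sin(D(j2))+L2*np.cos(e)+T*np.sin(D(t)), h+L1*np.cos(D(j2))+L2*np.sin(e)-T*np.cos(D(t))
res=least_squares(lambda p:[v for s in S for v in(fk(p,*s[:3])[0]-s[3],fk(p,*s[:3])[1]-s[4])]+list(.002*(np.array(p)-[0,.35,.45,.5,.25])),[0,.35,.45,.5,.25])
p=res.x;print(p,res.fun[:6])
for a,ph in((.315,19),(.18,21.5),(.09,23.3),(0,25),(0,18),(-.05,25),(-.05,18)):
    q,_=follow(a,D(ph),W,20)
    j=fsolve(lambda j:np.subtract(fk(p,j[0],j[1],ph),(rad(q[0],q[1]),q[2])),[2,-37]);print(a,ph,"J2,J3",j,"J5",-(90+j[1]-j[0]-ph))
E
```

```text
[-0.004   0.2061  0.5992  0.4118  0.3607] [-0.001   0.0012  0.0009 -0.0008  0.0001 -0.0004]
0.315 19 J2,J3 [  1.2873 -42.5696] J5 -27.14310753277956
0.18 21.5 J2,J3 [  1.0012 -48.0509] J5 -19.44785620745791
0.09 23.3 J2,J3 [  1.4044 -51.8124] J5 -13.483229068586862
0 25 J2,J3 [  2.4566 -55.4893] J5 -7.054112544089669
0 18 J2,J3 [  3.618  -49.5307] J5 -18.851355050937777
-0.05 25 J2,J3 [  3.3712 -56.6958] J5 -4.932968359874074
-0.05 18 J2,J3 [  4.317  -50.6887] J5 -16.99429508573595
```

The 25° tilt would break J5's range at the end, so I'll hold the present tilt of 0.29 rad for the rest.

```bash
sed -i 's/^PH=.*/PH=lambda a: .29/' h.py; python3 - <<'E'
from h import *
np.savez("cmd.npz",p=[.4669,-.0545,.198],R=rot(.29));print(F(.45)[0])
A=.45-.0135*np.arange(1,21)
for i in (0,10): rows([F(a) for a in A[i:i+10]],.02);print(A[i+9],F(A[i+9])[0])
A=A[-1]-.009*np.arange(1,11);rows([F(a) for a in A],.02);print(A[9],F(A[9])[0])
E
```

```text
[ 0.4665 -0.0541  0.1977]
{"grip":0.02,"xyz":[-0.5, 2.5, 1.0],"angular":[0.0, 0.0, 0.0]},
{"grip":0.02,"xyz":[-0.5, 5.0, 2.0],"angular":[0.0, 0.0, 0.0]},
{"grip":0.02,"xyz":[-0.5, 7.0, 3.5],"angular":[0.0, 0.0, 0.0]},
{"grip":0.02,"xyz":[-0.5, 9.0, 4.5],"angular":[0.0, 0.0, 0.0]},
{"grip":0.02,"xyz":[-0.5, 11.5, 5.5],"angular":[0.0, 0.0, 0.0]},
{"grip":0.02,"xyz":[-0.5, 13.5, 6.5],"angular":[0.0, 0.0, 0.0]},
{"grip":0.02,"xyz":[-0.5, 15.5, 8.0],"angular":[0.0, 0.0, 0.0]},
{"grip":0.02,"xyz":[-0.5, 17.5, 9.0],"angular":[0.0, 0.0, 0.0]},
{"grip":0.02,"xyz":[-0.5, 19.5, 10.5],"angular":[0.0, 0.0, 0.0]},
{"grip":0.02,"xyz":[-0.5, 22.0, 11.5],"angular":[0.0, 0.0, 0.0]},
0.315 [ 0.4494 -0.0557  0.1807]
{"grip":0.02,"xyz":[0.0, 2.0, 1.5],"angular":[0.0, 0.0, 0.0]},
{"grip":0.02,"xyz":[0.0, 4.0, 2.5],"angular":[0.0, 0.0, 0.0]},
{"grip":0.02,"xyz":[0.0, 6.0, 4.0],"angular":[0.0, 0.0, 0.0]},
{"grip":0.02,"xyz":[0.0, 8.0, 5.5],"angular":[0.0, 0.0, 0.0]},
{"grip":0.02,"xyz":[0.0, 10.0, 7.0],"angular":[0.0, 0.0, 0.0]},
{"grip":0.02,"xyz":[0.0, 12.0, 8.5],"angular":[0.0, 0.0, 0.0]},
{"grip":0.02,"
[... 240 characters left out ...]
.0]},
0.18 [ 0.4347 -0.0571  0.1614]
{"grip":0.02,"xyz":[0.0, 1.0, 1.0],"angular":[0.0, 0.0, 0.0]},
{"grip":0.02,"xyz":[0.0, 2.5, 2.0],"angular":[0.0, 0.0, 0.0]},
{"grip":0.02,"xyz":[0.0, 3.5, 3.0],"angular":[0.0, 0.0, 0.0]},
{"grip":0.02,"xyz":[0.0, 5.0, 4.0],"angular":[0.0, 0.0, 0.0]},
{"grip":0.02,"xyz":[0.0, 6.0, 5.0],"angular":[0.0, 0.0, 0.0]},
{"grip":0.02,"xyz":[0.0, 7.0, 6.0],"angular":[0.0, 0.0, 0.0]},
{"grip":0.02,"xyz":[0.0, 8.5, 7.5],"angular":[0.0, 0.0, 0.0]},
{"grip":0.02,"xyz":[0.0, 9.5, 8.5],"angular":[0.0, 0.0, 0.0]},
{"grip":0.02,"xyz":[0.0, 10.5, 9.5],"angular":[0.0, 0.0, 0.0]},
{"grip":0.02,"xyz":[0.0, 12.0, 10.5],"angular":[0.0, 0.0, 0.0]},
0.09 [ 0.4264 -0.0579  0.1476]
```

>>> move_arm([
  {"grip": 0.02,"xyz": [0,2.5,1],"angular": [0,0,0]},
  {"grip": 0.02,"xyz": [0,5,2],"angular": [0,0,0]},
  {"grip": 0.02,"xyz": [0,7,3.5],"angular": [0,0,0]},
  {"grip": 0.02,"xyz": [0,9,4.5],"angular": [0,0,0]},
  {"grip": 0.02,"xyz": [0,11.5,5.5],"angular": [0,0,0]},
  {"grip": 0.02,"xyz": [0,13.5,6.5],"angular": [0,0,0]},
  {"grip": 0.02,"xyz": [0,15.5,8],"angular": [0,0,0]},
  {"grip": 0.02,"xyz": [0,17.5,9],"angular": [0,0,0]},
  {"grip": 0.02,"xyz": [0,19.5,10.5],"angular": [0,0,0]},
  {"grip": 0.02,"xyz": [0,22,11.5],"angular": [0,0,0]},
])

```text
time_s: 14.05
tcp_pos: [0.4491, -0.0563, 0.1799]
ee_rot: [[0.09, -0.954, 0.285], [-0.996, -0.086, 0.026], [-0.0, -0.286, -0.958]]
wrist_force: [-1.8, -0.1, -0.8]
gripper_width: 0.022
gripper_force: 1.0
```

>>> move_arm([
  {"grip": 0.02,"xyz": [0,2,1.5],"angular": [0,0,0]},
  {"grip": 0.02,"xyz": [0,4,2.5],"angular": [0,0,0]},
  {"grip": 0.02,"xyz": [0,6,4],"angular": [0,0,0]},
  {"grip": 0.02,"xyz": [0,8,5.5],"angular": [0,0,0]},
  {"grip": 0.02,"xyz": [0,10,7],"angular": [0,0,0]},
  {"grip": 0.02,"xyz": [0,12,8.5],"angular": [0,0,0]},
  {"grip": 0.02,"xyz": [0,13.5,10],"angular": [0,0,0]},
  {"grip": 0.02,"xyz": [0,15.5,11.5],"angular": [0,0,0]},
  {"grip": 0.02,"xyz": [0,17.5,13],"angular": [0,0,0]},
  {"grip": 0.02,"xyz": [0,19.5,14.5],"angular": [0,0,0]},
])

```text
time_s: 15.05
tcp_pos: [0.4346, -0.0576, 0.1605]
ee_rot: [[0.09, -0.954, 0.285], [-0.996, -0.086, 0.026], [0.0, -0.286, -0.958]]
wrist_force: [-1.1, 0.7, -1.6]
gripper_width: 0.019
gripper_force: 1.1
```

>>> move_arm([
  {"grip": 0.02,"xyz": [0,1,1],"angular": [0,0,0]},
  {"grip": 0.02,"xyz": [0,2.5,2],"angular": [0,0,0]},
  {"grip": 0.02,"xyz": [0,3.5,3],"angular": [0,0,0]},
  {"grip": 0.02,"xyz": [0,5,4],"angular": [0,0,0]},
  {"grip": 0.02,"xyz": [0,6,5],"angular": [0,0,0]},
  {"grip": 0.02,"xyz": [0,7,6],"angular": [0,0,0]},
  {"grip": 0.02,"xyz": [0,8.5,7.5],"angular": [0,0,0]},
  {"grip": 0.02,"xyz": [0,9.5,8.5],"angular": [0,0,0]},
  {"grip": 0.02,"xyz": [0,10.5,9.5],"angular": [0,0,0]},
  {"grip": 0.02,"xyz": [0,12,10.5],"angular": [0,0,0]},
])

```text
time_s: 16.05
tcp_pos: [0.4263, -0.0583, 0.1471]
ee_rot: [[0.09, -0.954, 0.285], [-0.996, -0.086, 0.026], [0.0, -0.286, -0.958]]
wrist_force: [-1.7, 0.3, -2.1]
gripper_width: 0.02
gripper_force: 1.1
```

```bash
python3 - <<'E'
from h import *
s=r.sense();print(s["wrist_force"],s["joints"],s["tcp_pos"],load()[0])
A=.09-.006*np.arange(1,21)
for i in (0,10): rows([F(a) for a in A[i:i+10]],.02);print(A[i+9],F(A[i+9])[0])
E
```

```text
[-1.6622  0.3227 -2.1065] [ 16.0022   2.6194 -47.0956   7.5666 -24.129  -17.3137] [ 0.4263 -0.0583  0.1471] [ 0.4262 -0.0578  0.1477]
{"grip":0.02,"xyz":[0.0, 0.5, 1.0],"angular":[0.0, 0.0, 0.0]},
{"grip":0.02,"xyz":[0.0, 1.5, 1.5],"angular":[0.0, 0.0, 0.0]},
{"grip":0.02,"xyz":[0.0, 2.0, 2.5],"angular":[0.0, 0.0, 0.0]},
{"grip":0.02,"xyz":[0.0, 3.0, 3.5],"angular":[0.0, 0.0, 0.0]},
{"grip":0.02,"xyz":[0.0, 3.5, 4.0],"angular":[0.0, 0.0, 0.0]},
{"grip":0.02,"xyz":[0.0, 4.5, 5.0],"angular":[0.0, 0.0, 0.0]},
{"grip":0.02,"xyz":[0.0, 5.0, 5.5],"angular":[0.0, 0.0, 0.0]},
{"grip":0.02,"xyz":[0.0, 6.0, 6.5],"angular":[0.0, 0.0, 0.0]},
{"grip":0.02,"xyz":[0.0, 6.5, 7.0],"angular":[0.0, 0.0, 0.0]},
{"grip":0.02,"xyz":[0.0, 7.5, 8.0],"angular":[0.0, 0.0, 0.0]},
0.03 [ 0.4216 -0.0583  0.1379]
{"grip":0.02,"xyz":[0.0, 0.5, 1.0],"angular":[0.0, 0.0, 0.0]},
{"grip":0.02,"xyz":[0.0, 1.0, 1.5],"angular":[0.0, 0.0, 0.0]},
{"grip":0.02,"xyz":[0.0, 2.0, 2.5],"angular":[0.0, 0.0, 0.0]},
{"grip":0.02,"xyz":[0.0, 2.5, 3.5],"angular":[0.0, 0.0, 0.0]},
{"grip":0.02,"xyz":[0.0, 3.5, 4.0],"angular":[0.0, 0.0, 0.0]},
{"grip":0.02,"xyz":[0.0, 4.0, 5.0],"angular":[0.0, 0.0, 0.0]},
{"grip":0.02,"xyz":[0.0, 4.5, 6.0],"angular":[0.0, 0.0, 0.0]},
{"grip":0.02,"xyz":[0.0, 5.5, 6.5],"angular":[0.0, 0.0, 0.0]},
{"grip":0.02,"xyz":[0.0, 6.0, 7.5],"angular":[0.0, 0.0, 0.0]},
{"grip":0.02,"xyz":[0.0, 6.5, 8.5],"angular":[0.0, 0.0, 0.0]},
-0.03 [ 0.4173 -0.0587  0.128 ]
```

>>> move_arm([
  {"grip": 0.02,"xyz": [0,0.5,1],"angular": [0,0,0]},
  {"grip": 0.02,"xyz": [0,1.5,1.5],"angular": [0,0,0]},
  {"grip": 0.02,"xyz": [0,2,2.5],"angular": [0,0,0]},
  {"grip": 0.02,"xyz": [0,3,3.5],"angular": [0,0,0]},
  {"grip": 0.02,"xyz": [0,3.5,4],"angular": [0,0,0]},
  {"grip": 0.02,"xyz": [0,4.5,5],"angular": [0,0,0]},
  {"grip": 0.02,"xyz": [0,5,5.5],"angular": [0,0,0]},
  {"grip": 0.02,"xyz": [0,5.5,6],"angular": [0,0,0]},
  {"grip": 0.02,"xyz": [0,6,6.5],"angular": [0,0,0]},
  {"grip": 0.02,"xyz": [0,6.5,7],"angular": [0,0,0]},
])

```text
time_s: 17.05
tcp_pos: [0.4223, -0.0586, 0.1387]
ee_rot: [[0.09, -0.954, 0.285], [-0.996, -0.086, 0.026], [-0.0, -0.287, -0.958]]
wrist_force: [0.4, -0.2, -0.2]
gripper_width: 0.018
gripper_force: 0.0
```

>>> move_arm([
  {"grip": 0.02,"xyz": [0,0.4,0.4],"angular": [0,0,0]},
  {"grip": 0.02,"xyz": [0,0.8,0.8],"angular": [0,0,0]},
  {"grip": 0.02,"xyz": [0,1.1,1.2],"angular": [0,0,0]},
  {"grip": 0.02,"xyz": [0,1.5,1.6],"angular": [0,0,0]},
  {"grip": 0.02,"xyz": [0,1.8,2],"angular": [0,0,0]},
  {"grip": 0.02,"xyz": [0,2.2,2.4],"angular": [0,0,0]},
  {"grip": 0.02,"xyz": [0,2.5,2.8],"angular": [0,0,0]},
  {"grip": 0.02,"xyz": [0,2.8,3.2],"angular": [0,0,0]},
  {"grip": 0.02,"xyz": [0,3.2,3.6],"angular": [0,0,0]},
  {"grip": 0.02,"xyz": [0,3.5,4],"angular": [0,0,0]},
])

```text
time_s: 18.05
tcp_pos: [0.4198, -0.0589, 0.1337]
ee_rot: [[0.09, -0.954, 0.285], [-0.996, -0.086, 0.026], [-0.0, -0.286, -0.958]]
wrist_force: [1.2, 0.8, -0.3]
gripper_width: 0.019
gripper_force: 0.0
```

>>> move_arm([
  {"grip": 0.02,"xyz": [0,0.4,0.4],"angular": [0,0,0]},
  {"grip": 0.02,"xyz": [0,0.8,0.8],"angular": [0,0,0]},
  {"grip": 0.02,"xyz": [0,1.1,1.2],"angular": [0,0,0]},
  {"grip": 0.02,"xyz": [0,1.5,1.6],"angular": [0,0,0]},
  {"grip": 0.02,"xyz": [0,1.8,2],"angular": [0,0,0]},
  {"grip": 0.02,"xyz": [0,2.2,2.4],"angular": [0,0,0]},
  {"grip": 0.02,"xyz": [0,2.5,2.8],"angular": [0,0,0]},
  {"grip": 0.02,"xyz": [0,2.8,3.2],"angular": [0,0,0]},
  {"grip": 0.02,"xyz": [0,3.2,3.6],"angular": [0,0,0]},
  {"grip": 0.02,"xyz": [0,3.5,4],"angular": [0,0,0]},
])

```text
time_s: 19.05
tcp_pos: [0.4176, -0.0591, 0.1289]
ee_rot: [[0.09, -0.954, 0.285], [-0.996, -0.086, 0.026], [-0.0, -0.286, -0.958]]
wrist_force: [-0.3, 0.7, 0.3]
gripper_width: 0.016
gripper_force: 0.0
```

```bash
python3 - <<'E'
from h import *
s=r.sense();print(s["wrist_force"],s["moment"],s["joints"],s["tcp_pos"],F(0)[0],F(-.03)[0],F(-.05)[0])
E
```

```text
[-0.2525  0.7487  0.2732] [ 0.1151  0.5766 -0.0512] [ 16.1809   3.6984 -50.1985   9.1943 -20.0121 -19.2237] [ 0.4176 -0.0591  0.1289] [ 0.4194 -0.0585  0.133 ] [ 0.4173 -0.0587  0.128 ] [ 0.4161 -0.0588  0.1247]
```

The finger force fell to zero while the fingers kept lowering, so the lid rests on its seat. I'll withdraw forward out of the handle, then up.

>>> move_arm([
  {"grip": 0.02,"xyz": [0,3,-1],"angular": [0,0,0]},
  {"grip": 0.02,"xyz": [0,6,-2],"angular": [0,0,0]},
  {"grip": 0.02,"xyz": [0,10,-3],"angular": [0,0,0]},
  {"grip": 0.02,"xyz": [0,14,-4],"angular": [0,0,0]},
  {"grip": 0.02,"xyz": [0,19,-6],"angular": [0,0,0]},
  {"grip": 0.02,"xyz": [0,21,-12],"angular": [0,0,0]},
  {"grip": 0.02,"xyz": [0,22,-25],"angular": [0,0,0]},
  {"grip": 0.02,"xyz": [0,22,-45],"angular": [0,0,0]},
  {"grip": 0.02,"xyz": [0,22,-65],"angular": [0,0,0]},
  {"grip": 0.02,"xyz": [0,22,-85],"angular": [0,0,0]},
])

```text
time_s: 20.05
tcp_pos: [0.3719, -0.0632, 0.2052]
ee_rot: [[0.09, -0.954, 0.285], [-0.996, -0.086, 0.026], [-0.0, -0.286, -0.958]]
wrist_force: [-0.0, 0.1, -0.2]
gripper_width: 0.019
gripper_force: 0.0
```

>>> move_arm([
  {"grip": 0.02,"xyz": [0,0,-30],"angular": [0,0,0]},
  {"grip": 0.02,"xyz": [0,0,-60],"angular": [0,0,0]},
  {"grip": 0.02,"xyz": [0,0,-90],"angular": [0,0,0]},
  {"grip": 0.02,"xyz": [0,0,-90],"angular": [0,0,0]},
  {"grip": 0.02,"xyz": [0,0,-90],"angular": [0,0,0]},
])

```text
time_s: 20.55
tcp_pos: [0.3464, -0.0654, 0.2908]
ee_rot: [[0.09, -0.954, 0.287], [-0.996, -0.086, 0.027], [-0.001, -0.288, -0.958]]
wrist_force: [-0.4, -1.2, -0.5]
gripper_width: 0.023
gripper_force: 0.0
```

```bash
python3 - <<'E'
from h import *
s=r.sense();print(s["time_s"],s["tcp_pos"],s["wrist_force"])
S=r.capture("scene");T=r.capture("top")
def proj(c,P): return cv2.projectPoints(np.array([P],float),c["rvec"],np.array(c["tvec"],float),c["camera_matrix"],np.array([c["k1"],0,0,0.]))[0][0,0]
C=H-UX*.09-Z*.0625
# intensity profile across the lid's left side edge and front, scene view: vertical scan at unit point y=+0.125
g=cv2.cvtColor(S["img"],cv2.COLOR_RGB2GRAY).astype(int)
for x in (-.07,-.04,0,.04,.07):
    top=proj(S,C+UX*x+UY*.125+Z*.0845);seam=proj(S,C+UX*x+UY*.125+Z*.0625);bot=proj(S,C+UX*x+UY*.125)
    u=int(round(top[0]));v=int(round(top[1]))
    print(x,top,seam,bot,g[v-8:v+26,u].tolist(),v-8)
E
```

```text
20.55 [ 0.3464 -0.0654  0.2908] [-0.3975 -1.2011 -0.5114]
-0.07 [342.6561 210.4849] [342.4451 215.9901] [341.863  231.1041] [145, 145, 144, 128, 113, 97, 94, 94, 92, 72, 51, 46, 48, 48, 52, 48, 51, 50, 48, 46, 47, 45, 48, 45, 44, 47, 47, 62, 81, 87, 86, 84, 86, 88] 202
-0.04 [335.4739 213.8547] [335.3252 219.3897] [334.9147 234.5789] [67, 92, 95, 95, 94, 94, 94, 95, 88, 67, 48, 44, 49, 47, 45, 47, 44, 49, 47, 42, 35, 31, 33, 32, 27, 36, 45, 59, 82, 89, 89, 88, 90, 97] 206
0 [325.6455 218.4644] [325.5844 224.0387] [325.4156 239.3265] [94, 95, 93, 95, 94, 94, 96, 98, 96, 75, 51, 47, 47, 42, 47, 49, 46, 48, 48, 47, 44, 43, 45, 46, 42, 45, 47, 58, 84, 106, 108, 103, 100, 80] 210
0.04 [315.5188 223.2121] [315.5511 228.825 ] [315.6394 244.2093] [95, 98, 95, 96, 97, 97, 95, 99, 94, 67, 48, 44, 48, 49, 49, 48, 48, 49, 47, 45, 40, 36, 37, 38, 36, 34, 41, 53, 70, 86, 89, 89, 88, 86] 215
0.07 [307.721  226.8665] [307.8274 232.5079] [308.1193 247.9628] [98, 95, 96, 97, 97, 99, 99, 98, 94, 66, 46, 47, 46, 46, 46, 53, 51, 48, 46, 46, 46, 46, 47, 48, 47, 46, 46, 50, 70, 83, 87, 88, 87, 88] 219
```

The lid's top edge is parallel to the table line along its whole depth: 18.3 to 18.7 px tall from front to back. It is fully shut and level. The fingers are clear, so I'll hand in.

```bash
python3 -c "
from station import r
print(r.finish_job())"
```

```text
the job is handed in; nothing more can be done
None
```

The lid is shut: I tipped it forward, caught it on the fingers and lowered it slowly, and the fingers are out of the handle. It measures level in the camera image, and the job is handed in at about 20.6 s; I got no verdict back and did not re-measure the unit, the board or the other items afterwards.

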